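# Rinse the change parts

## Task

Turn the red lever to shut the rinse water fully off, then take every white plastic wheel and bush off the blue belt and lay them in the wash tray in a single layer, none on top of another; the dark steel parts stay where they are on the belt. With the water still off, slide the loaded tray by its handle fully home in the rinse cabinet and push the lock knob on the roof across to its end stop, so that the yellow tongue holds the tray in. Then turn the red lever fully open to start the rinse.

Things in the scene. Friction and masses are not known exactly. Their poses are not given: they have to be found in the camera images.
- washer: fixed aluminium rinse cabinet, 340 mm wide (x), 300 mm deep (y), 200 mm high; a slot 258 mm wide, open up to 115 mm, in its front face, which looks along -y. Origin on the table (z = 0), under the middle of the front face; +y points into the slot, +x away from the robot. Pipe and valve on its roof reach up to 293 mm
- tray_home (a point): where the tray's origin is when the tray has met the back stop: 111 mm behind the front face (washer's +y), on the slot's centre line, 30 mm above the table, at the height of the runners. Two runners with side guides 42 mm high come 245 mm out of the slot and carry the tray. Its axes are the washer's
- tray: loose wash tray of perforated sheet, 250 mm (x) by 210 mm (y), rim 26 mm high; at the start it stands drawn out on the runners before the slot. Origin at the centre of its underside; inner floor 4 mm above, inside 244 x 204 mm. Its handle points to -y; axes along the washer's. 4 mm play to each side guide. 0.4 kg empty; slides with 5 to 12 N when loaded
- tray_grip (a point): grip point of the tray's handle, a black bar 16 mm wide, 16 mm high and 100 mm long that runs along the tray's y out of its -y rim. The point is at the bar's mid height, 28 mm above the tray's underside, 175 mm from the tray's origin, 29 mm from the bar's free end. Only the table is below it. Axes as the tray's
- tray_lock (a joint): tray lock slide on the cabinet's roof near its front edge (m): 0 = unlocked, 0.070 = locked, at its end stop, reached by moving the knob along the washer's +x. Its yellow tongue hangs before the front face down to 43 mm above the table; locked, it stands before the rim of a tray that is home, and blocks one that is not. Friction 2 N; stays where left
- lock_knob (a point): middle of the lock's upright round black knob, 24 mm across and 34 mm tall (17 mm below to 17 mm above this point), 228 mm above the table; the flat steel slide it stands on is right below it
- valve (a joint): water ball valve on the roof (rad): 0 = closed, lever across the pipe, pointing to the washer's -x (to the robot); 1.571 = open, lever along the pipe, pointing to the washer's -y (to the front face). Stops at both ends. Grows anticlockwise seen from above. Friction 0.25 N m; stays where left
- valve_grip (a point): middle of the red sleeve of the valve's lever, 98 mm from the hinge axis, 286 mm above the table; the sleeve is level, 80 mm long along the lever, 16 mm wide, 14 mm high, with the roof (200 mm) below it and, when open, the pipe elbow (top 248 mm) under its hinge-side end. Its x axis lies along the lever, pointing back to the hinge
- valve_hinge (a point): point on the upright axis of the valve's lever, at the sleeve's height
- wheel1: white plastic star wheel, lying hub up on the belt at the start: an eight-pointed star disc, 74 mm across its points and 18 mm thick, with a round hub 34 mm across and 26 mm tall on top; 44 mm high overall. Origin on its axis at mid height (22 mm above its underside), z along the hub. About 85 g. The hub is the place to pinch it. May be absent (None)
- wheel2: white plastic star wheel, lying hub up on the belt at the start: an eight-pointed star disc, 74 mm across its points and 18 mm thick, with a round hub 34 mm across and 26 mm tall on top; 44 mm high overall. Origin on its axis at mid height (22 mm above its underside), z along the hub. About 85 g. The hub is the place to pinch it. May be absent (None)
- wheel3: white plastic star wheel, lying hub up on the belt at the start: an eight-pointed star disc, 74 mm across its points and 18 mm thick, with a round hub 34 mm across and 26 mm tall on top; 44 mm high overall. Origin on its axis at mid height (22 mm above its underside), z along the hub. About 85 g. The hub is the place to pinch it. May be absent (None)
- bush1: white plastic flanged bush, standing flange down on the belt at the start: flange 60 mm across and 12 mm thick, barrel 40 mm across and 32 mm tall above it, 44 mm high overall. Origin on its axis at mid height (22 mm above its underside), z up the barrel. About 70 g. The barrel is the place to pinch it. May be absent (None)
- bush2: white plastic flanged bush, standing flange down on the belt at the start: flange 60 mm across and 12 mm thick, barrel 40 mm across and 32 mm tall above it, 44 mm high overall. Origin on its axis at mid height (22 mm above its underside), z up the barrel. About 70 g. The barrel is the place to pinch it. May be absent (None)
- bush3: white plastic flanged bush, standing flange down on the belt at the start: flange 60 mm across and 12 mm thick, barrel 40 mm across and 32 mm tall above it, 44 mm high overall. Origin on its axis at mid height (22 mm above its underside), z up the barrel. About 70 g. The barrel is the place to pinch it. May be absent (None)
- steel_bush: dark stainless flanged bush of the same shape and size as the white ones, 0.7 kg, among them on the belt. Not to be washed: leave it alone. Origin at mid height
- steel_cone: dark stainless cone on a round foot 54 mm across, 44 mm high overall, 0.6 kg, among the white parts on the belt. Not to be washed: leave it alone. Origin at mid height
- belt: fixed low conveyor with a blue belt 290 mm wide (x) and 440 mm long (y), belt surface 50 mm above the table; steel side frames rise 12 mm and an end stop bar at its +y end 16 mm above the belt. Origin on the table under its centre
Not all that is in view belongs to the job. Leave any turquoise look-alike of the wheel2 alone.

How it is judged:
By the outcome, as a careful person would: the job done as asked, in the order asked, and still so for the second after the job is handed in, with the robot touching nothing.
Of wheel1, wheel2, wheel3, bush1, bush2, bush3 only 4 to 6 are there at a start; the rules pass over those that are not, and their reading is None.
At some moment in a run one of wheel1, wheel2, wheel3, bush1, bush2, bush3 may be knocked a few centimetres aside while the robot is not near it.
Once in a run the grip may slacken for a moment while it holds something.
It also fails if it takes over 200 s, if anything falls off the work surface, if the arm or the gripper's body presses on something with over 40 N, if the wrist force passes 120 N, or if a joint passes its speed limit or range.

## Robot

A 6-joint arm with a two-finger parallel gripper is mounted at the origin on the work surface. World frame = base frame: x ahead of the robot, y to its left, z up, the work surface at z = 0. Lengths are in m, angles in rad, forces in N, time in s.
With the tool pointing down it reaches from about 0.275 to 0.975 m from the base axis. Payload 8.4 kg.
Tool frame: the origin (TCP) lies at the very end of the fingers, on their centre line; the grasp point (between the pads) lies manip.grip_point_offset behind it (manip.grip_point_offset is the distance from the TCP to the grasp point, in m); z points along the fingers, y is the line along which they close (so a half turn about z gives the same grasp; the last joint's range is limited). The gripper opens to 92 mm and grips with 3 to 60 N. Pads are 20 mm wide; open, the fingers measure 128 mm over their backs; the gripper's body (75 mm by 189 mm) begins 69 mm behind the grasp point.
Start: joints at [1.175, 0.353, 1.633, -0, 1.155, -0.002], TCP at [0.24, 0.577, 0.215] pointing down, gripper open.
Joint ranges: [-2.63, 2.63], [-0.92, 2.1], [0.06, 2.66], [-1.3, 4.44], [0, 2.69], [-3.02, 3.02]. Speed limits (rad/s): [2.22, 2.22, 2.79, 3.14, 3.14, 3.14].

## Interface

Orientations are given as a unit quaternion [w, x, y, z].
In Python, from plant import manip, read_camera gives the robot as it stands. The module is installed in compiled form; this text tells all that it offers.
- The arm moves only by the shell command python3 -m handwheel 'ROWS' [OPENING] [FORCE]. ROWS is text: rows parted by semicolons, each of 6 numbers parted by spaces: the shift along the tool's x, y, z in mm, then the turn, a rotation vector about the tool's x, y, z in rad. A call has 1 to 20 rows; each row is the pose to reach, as a shift and turn from the pose commanded when the call began, along the tool's axes at that moment; what a row does not reach only later rows make up. A row lasts 1/8 s, in which the tool goes at most 62.5 mm and 10.7 degrees, less where a joint would pass 70% of its speed; a pose out of reach is approached as far as the arm can. A call with a gripper value outside its range is refused whole. OPENING is the closure, from 0 (fully open) to 1 (shut), set as the call begins (- or left out, the last holds). The fingers move at their own pace and stop on an object; FORCE is the grip in N (left out, the last holds). Time passes only in rows, so rows that repeat a pose let the fingers close. It gives the time, the measured TCP pose, the force, the opening and the grip force at its end, in the units of the state.
- manip.sense(): the state, without advancing time (a new reading comes with each control period).
- read_camera(name): name is "side" or "top" or "wrist"; returns a dict with "img" (480x640x3 uint8, blue, green, red), "K" (3x3 intrinsics, pixels), "rvec" (rotation vector, rad) and "tvec" (3), from world to camera coordinates, as OpenCV has them. Camera axes: x right, y down, z forward; pixel columns grow to the right and rows downward; lengths in m; the calibration is good to about 2 mm. A picture is of the moment at which its call begins. There is no depth.
- manip.sign_off(): hands the job in; it is judged then, once.
The state is a dict: "time": time; "joint_positions": joint angles; "qd": joint speeds; "effort": joint torques, N m; "eef_pos": TCP position; "ee_rot": TCP orientation; "ft_force": force on the tool from outside, world axes, zero at the start; "ft_torque": the same for the moment, N m; "width": finger opening in m; "finger_force": force on a finger pad.
Only numpy, scipy, OpenCV 4.12 (cv2) and the standard library are available. Lean on these libraries where they do the work, as an engineer would, in place of code of your own. Each camera call takes 0.05 s, during which the arm holds its last target. There are 200 camera calls.

## Working session

There is one attempt and no reset: what is moved stays moved. The work goes in short steps, Python scripts to look and compute and a shell command to move; the robot and the scene stay as the last step left them, time stands still between calls to the robot, and variables do not carry over. Pictures are saved under pics/ and viewed, at most 14 in all, crops included, and the job is handed in when it is done.

```bash
mkdir -p pics; cat > h.py <<'E'
import numpy as np, cv2
from plant import manip, read_camera
def ray(c,u,v):
    R=cv2.Rodrigues(np.array(c["rvec"],float))[0]; t=np.array(c["tvec"],float).ravel()
    d=R.T@np.linalg.inv(c["K"])@np.array([u,v,1.]); return -R.T@t,d
def plane(c,u,v,z):
    o,d=ray(c,u,v); return (o+d*(z-o[2])/d[2])
def proj(c,p):
    return cv2.projectPoints(np.array(p,float).reshape(-1,1,3),np.array(c["rvec"],float),np.array(c["tvec"],float),np.array(c["K"],float),None)[0].reshape(-1,2)
def snap(n,f):
    c=read_camera(n); cv2.imwrite(f"pics/{f}.png",c["img"]); return c
E
python3 - <<'E'
from h import *
for n in("top","side","wrist"):
    c=snap(n,n+"0"); print(n,ray(c,320,240))
s=manip.sense(); print(manip.grip_point_offset,s)
E
```

```text
top (array([ 0.29245894, -0.00230776,  1.12673375]), array([ 0.14924444,  0.0289232 , -0.9885421 ]))
side (array([-0.1370498 , -0.59304011,  0.72820084]), array([ 0.58669963,  0.59793655, -0.54612769]))
wrist (array([0.16867313, 0.60532142, 0.38352356]), array([ 0.24087097, -0.10191553, -0.96521662]))
0.0187 {'time': 0.15, 'joint_positions': array([ 1.17459776e+00,  3.53491377e-01,  1.63391500e+00, -2.88598539e-06,
        1.15522839e+00, -2.40479825e-03]), 'qd': array([-0.00027093, -0.00100094, -0.00310268, -0.00168826,  0.00017435,
        0.00057517]), 'effort': array([ 9.97182469e-04, -5.94203210e+01, -3.34470606e+01,  6.98410138e-02,
        2.03935790e-02, -6.49019466e-05]), 'eef_pos': array([0.23967276, 0.5768264 , 0.21405538]), 'ee_rot': array([-1.01867451e-04,  1.95626519e-01,  9.80678333e-01, -5.11002974e-04]), 'ft_force': array([ 0.09407095, -0.6510856 ,  0.01390615]), 'ft_torque': array([ 0.03682988,  0.02546456, -0.03379756]), 'finger_force': 0.0, 'width': 0.09206136392769401}
```

View pics/top0.png

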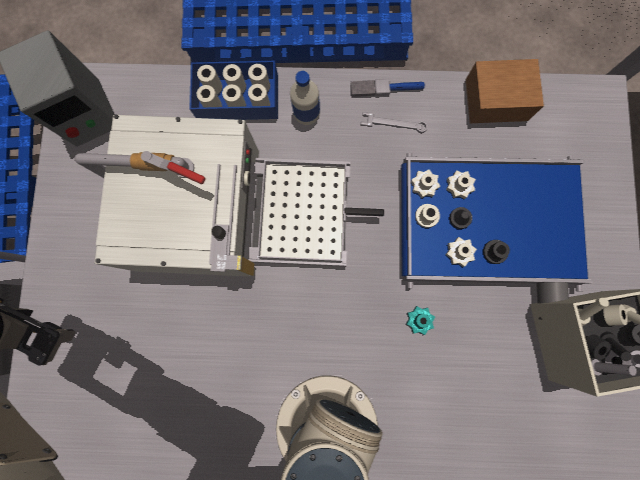

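View pics/side0.png

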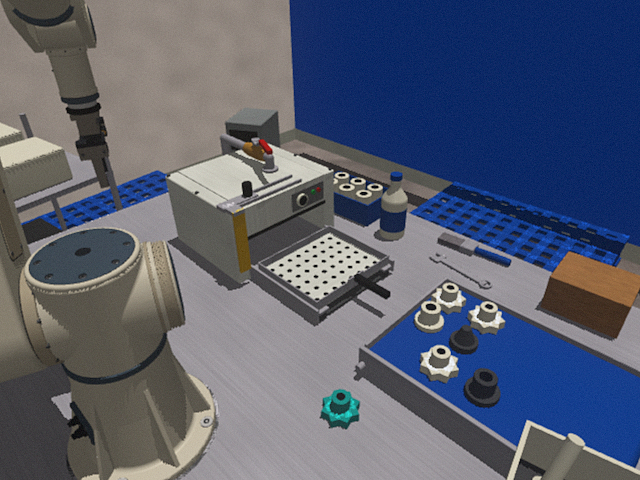

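The top view shows a nearly open red lever at (185,172) and the lock knob at (219,232). The tray is at (305,212) with its handle at (365,212). There are four white parts: wheels at (425,183), (461,184) and (461,251), and a bush at (428,215). The steel cone is at (461,217) and the steel bush at (497,251). The turquoise decoy is at (420,320).

```bash
python3 - <<'E'
from h import *
c=read_camera("top"); s=read_camera("side")
hsv=cv2.cvtColor(c["img"],cv2.COLOR_BGR2HSV); im=c["img"].astype(int)
red=((hsv[...,0]<6)|(hsv[...,0]>174))&(hsv[...,1]>150)&(hsv[...,2]>90)
def box(m,z,name,roi,mn=15):
    u0,v0,u1,v1=roi; mm=np.zeros(m.shape,np.uint8); mm[v0:v1,u0:u1]=m[v0:v1,u0:u1]
    n,l,st,ce=cv2.connectedComponentsWithStats(mm)
    for i in range(1,n):
        if st[i,4]<mn: continue
        r=cv2.minAreaRect(np.argwhere(l==i)[:,::-1].astype(np.float32)); b=cv2.boxPoints(r)
        print(name,st[i,4],ce[i].round(1),r[0],plane(c,*r[0],z).round(4)[:2],[plane(c,*q,z)[:2].round(3).tolist() for q in b])
box(red,.292,"red",(130,140,240,200))
dark=hsv[...,2]<60
box(dark,.066,"handle",(343,200,392,222))
box(dark,.245,"knob",(205,220,232,242))
white=(hsv[...,1]<60)&(hsv[...,2]>185)
w2=cv2.morphologyEx(white.astype(np.uint8),cv2.MORPH_CLOSE,np.ones((7,7)))
box(w2,.034,"floor",(262,160,348,264),200)
box(white,.09,"part",(405,160,590,280),60)
box(dark,.094,"hole",(405,160,590,280),8)
for n,p,z in [("roofBL",(113,116),.2),("roofFL",(97,263),.2),("roofBR",(245,122),.2),("",(240,268),.2),("hingeguess",(150,160),.286),
 ("railL",(258,161),.042),("railR",(349,161),.042),("railRL",(256,264),.042),("railRR",(346,266),.042)]:
    print(n,plane(c,*p,z).round(3))
a=c["img"][100:290,70:400]; cv2.imwrite("pics/crop1.png",cv2.resize(a,None,fx=2.4,fy=2.4,interpolation=cv2.INTER_CUBIC))
E
```

```text
red 277 [185.4 172.1] (185.65411376953125, 172.16094970703125) [0.5474 0.2935] [[0.556, 0.332], [0.57, 0.327], [0.539, 0.255], [0.525, 0.26]]
handle 216 [365.6 211.5] (363.99737548828125, 211.5623779296875) [ 0.5271 -0.0783] [[0.519, -0.031], [0.536, -0.031], [0.535, -0.126], [0.518, -0.125]]
knob 120 [218.4 232.1] (218.50003051757812, 232.00003051757812) [0.4364 0.2325] [[0.438, 0.25], [0.454, 0.236], [0.435, 0.215], [0.419, 0.229]]
floor 7667 [303.2 214.5] (304.6872253417969, 213.9160919189453) [0.5238 0.071 ] [[0.398, 0.176], [0.654, 0.183], [0.654, -0.038], [0.398, -0.037]]
part 360 [425.6 182.1] (425.06097412109375, 182.54879760742188) [ 0.5986 -0.2249] [[0.625, -0.191], [0.634, -0.253], [0.572, -0.259], [0.564, -0.197]]
part 340 [461.4 182.9] (461.00494384765625, 183.45050048828125) [ 0.5987 -0.3127] [[0.571, -0.279], [0.632, -0.286], [0.627, -0.347], [0.566, -0.34]]
part 241 [427.7 213.9] (427.0, 215.0) [ 0.5175 -0.2292] [[0.544, -0.203], [0.546, -0.256], [0.491, -0.256], [0.49, -0.203]]
part 389 [461.6 250.8] (461.2691955566406, 251.15380859375) [ 0.4315 -0.3105] [[0.44, -0.2
[... 1369 characters left out ...]
 [0.405, -0.398], [0.393, -0.376]]
hole 136 [492.8 253.7] (493.1644287109375, 252.93833923339844) [ 0.4288 -0.385 ] [[0.444, -0.363], [0.455, -0.392], [0.414, -0.407], [0.402, -0.378]]
hole 78 [501.1 249.3] (501.2000732421875, 249.10003662109375) [ 0.4386 -0.4043] [[0.434, -0.389], [0.453, -0.4], [0.444, -0.419], [0.424, -0.409]]
hole 26 [465.  249.5] (465.0, 249.5) [ 0.4352 -0.3183] [[0.441, -0.314], [0.441, -0.323], [0.429, -0.323], [0.429, -0.313]]
roofBL [0.702 0.501 0.2  ]
roofFL [0.369 0.5   0.2  ]
roofBR [0.696 0.202 0.2  ]
 [0.367 0.193 0.2  ]
hingeguess [0.573 0.37  0.286]
railL [0.659 0.197 0.042]
railR [ 0.665 -0.039  0.042]
railRL [0.391 0.187 0.042]
railRR [ 0.393 -0.037  0.042]
```

View pics/crop1.png

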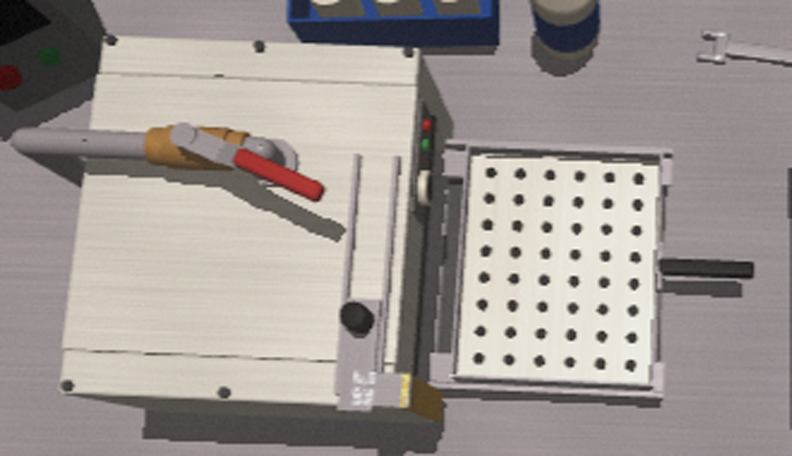

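The crop shows the lever about 67° from closed, with its hinge near (147,155) in the full image. The tray axes are close to world axes. Next is a move above the sleeve.

```bash
cat >> h.py <<'E'
def rows(*wps):
    """wps: (x,y,z,a) TCP targets, a = world angle of tool y; prints rows from the present pose"""
    s=manip.sense(); w,x,y,z=s["ee_rot"]; 
    from scipy.spatial.transform import Rotation as Q
    R=Q.from_quat([x,y,z,w]); 
    for p in wps:
        a=p[3]; T=Q.from_matrix(np.array([[-np.sin(a),np.cos(a),0],[np.cos(a),np.sin(a),0],[0,0,-1]]).T)
        d=R.inv().apply(np.array(p[:3])-s["eef_pos"])*1000; r=(R.inv()*T).as_rotvec()
        print(" ".join("%.0f"%v for v in d)," ".join("%.2f"%v for v in r))
def arc(th,hx=.586,hy=.3835,z=.267,r=.098,off=0):
    return (hx-r*np.cos(th),hy-r*np.sin(th),z,th-np.pi/2+off)
E
python3 - <<'E'
from h import *
s=manip.sense()
rows((.24,.577,.34,1.176),(.5474,.2935,.34,.6),(.5474,.2935,.34,-.41),(.5474,.2935,.267,-.41))
E
```

```text
-0 0 -126 -0.00 -0.00 0.00
-393 -144 -126 -0.00 0.00 0.58
-393 -144 -126 -0.00 0.00 1.59
-393 -144 -53 -0.00 0.00 1.59
```

```bash
python3 -m handwheel '0 0 -126 0 0 0; 0 0 -126 0 0 0;0 0 -126 0 0 0.1; -393 -144 -126 0 0 1.59;-393 -144 -126 0 0 1.59;-393 -144 -126 0 0 1.59;-393 -144 -126 0 0 1.59;-393 -144 -126 0 0 1.59;-393 -144 -126 0 0 1.59;-393 -144 -126 0 0 1.59;-393 -144 -126 0 0 1.59;-393 -144 -126 0 0 1.59;-393 -144 -126 0 0 1.59;-393 -144 -126 0 0 1.59;-393 -144 -126 0 0 1.59;-393 -144 -126 0 0 1.59' 0 20
python3 - <<'E'
from h import *
c=snap("wrist","w1")
rows((.5474,.2935,.267,-.41))
print(proj(c,[(.5474,.2935,.293),(.586,.3835,.293)]))
E
```

```text
time: 2.25
eef_pos: [0.5473, 0.2936, 0.3406]
ee_rot: [0.0, 0.837, 0.548, 0.0]
ft_force: [0.0, 0.1, 0.9]
width: 0.092
finger_force: 0.0
-0 0 74 0.00 0.00 -0.00
[[321.82683533 262.18621211]
 [320.94426061 110.70752339]]
```

View pics/w1.png

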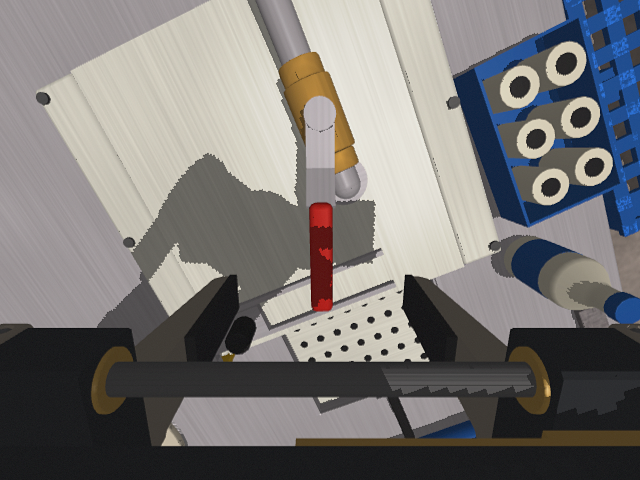

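The wrist view has the sleeve centred at (320,257) and the hinge at (320,112), both where predicted. I'll descend, narrow the fingers and swing closed.

```bash
python3 -m handwheel '0 0 40 0 0 0;0 0 74 0 0 0;0 0 74 0 0 0' 0
python3 -m handwheel '0 0 0 0 0 0;0 0 0 0 0 0;0 0 0 0 0 0;0 0 0 0 0 0' 0.7 20
python3 - <<'E'
from h import *
rows(*[arc(t) for t in (1.0,.83,.66,.5,.33,.16,0,-.06)])
E
```

```text
time: 2.68
eef_pos: [0.546, 0.2926, 0.2642]
ee_rot: [-0.0, 0.837, 0.547, -0.002]
ft_force: [-0.1, 0.1, 0.3]
width: 0.0916
finger_force: 0.0
time: 3.18
eef_pos: [0.5476, 0.2935, 0.2672]
ee_rot: [0.0, 0.837, 0.547, 0.0]
ft_force: [1.1, -0.2, -0.4]
width: 0.0541
finger_force: 0.0
1 -16 0 0.00 -0.00 0.16
5 -33 0 0.00 -0.00 0.33
12 -48 0 0.00 -0.00 0.50
20 -61 0 0.00 -0.00 0.66
32 -73 0 0.00 -0.00 0.83
45 -83 0 0.00 -0.00 1.00
59 -91 0 0.00 -0.00 1.16
64 -93 0 0.00 -0.00 1.22
```

```bash
python3 -m handwheel '0 0 0 0 0 0;0 0 0 0 0 0;0 0 0 0 0 0;1 -16 0 0 0 0.16;5 -33 0 0 0 0.33;12 -48 0 0 0 0.5;20 -61 0 0 0 0.66;32 -73 0 0 0 0.83;45 -83 0 0 0 1.0;59 -91 0 0 0 1.16;64 -93 0 0 0 1.22;64 -93 0 0 0 1.22'
python3 - <<'E'
from h import *
rows(*[arc(t) for t in (-.06,-.1)])
E
```

```text
time: 4.68
eef_pos: [0.4879, 0.3896, 0.2664]
ee_rot: [0.0, 1.0, -0.031, -0.0]
ft_force: [0.2, 0.3, 0.1]
width: 0.0272
finger_force: 0.0
0 0 -1 0.00 0.00 -0.00
0 -4 -1 0.00 0.00 0.04
```

```bash
python3 -m handwheel '0 -3 0 0 0 0.03;0 -6 0 0 0 0.05;0 -6 0 0 0 0.05'; python3 -m handwheel '0 -2 0 0 0 0.0;0 -4 0 0 0 0'
```

```text
time: 5.05
eef_pos: [0.4884, 0.392, 0.2663]
ee_rot: [0.003, 0.998, -0.056, -0.0]
ft_force: [0.0, -13.5, 3.7]
width: 0.0277
finger_force: 6.8
time: 5.3
eef_pos: [0.4884, 0.3923, 0.266]
ee_rot: [0.007, 0.998, -0.056, -0.001]
ft_force: [-2.5, -32.2, 11.3]
width: 0.0273
finger_force: 16.2
```

Force rises at the stop, so the valve is closed. Next I back off and go above the belt.

```bash
python3 -m handwheel '0 6 0 0 0 0;0 12 0 0 0 0;0 12 0 0 0 0' 0.3 25;  python3 - <<'E'
from h import *
print(manip.sense()["eef_pos"],manip.sense()["width"])
rows((.488,.384,.36,-1.6),(.5,.0,.36,-.8),(.52,-.275,.34,0))
E
```

```text
time: 5.68
eef_pos: [0.4875, 0.3874, 0.2667]
ee_rot: [-0.0, 0.998, -0.056, 0.0]
ft_force: [-0.5, -0.5, 1.0]
width: 0.0557
finger_force: 0.0
[0.48747289 0.38736085 0.26673488] 0.05568713411061477
1 3 -93 -0.00 -0.00 -0.08
56 383 -94 -0.00 -0.00 -0.88
107 654 -74 -0.00 -0.00 -1.68
```

```bash
python3 -m handwheel '1 3 -60 0 0 0;1 3 -93 0 0 0;56 383 -94 0 0 -0.88;56 383 -94 0 0 -0.88;56 383 -94 0 0 -0.88;56 383 -94 0 0 -0.88;56 383 -94 0 0 -0.88;107 654 -74 0 0 -1.68;107 654 -74 0 0 -1.68;107 654 -74 0 0 -1.68;107 654 -74 0 0 -1.68;107 654 -74 0 0 -1.68;107 654 -74 0 0 -1.68;107 654 -74 0 0 -1.68;107 654 -74 0 0 -1.68;107 654 -74 0 0 -1.68' 0.35 25
python3 - <<'E'
from h import *
c=snap("wrist","w2"); t=snap("top","t2")
P=[(.607,-.231,.094),(.6065,-.320,.094),(.435,-.318,.094),(.524,-.238,.094)]
print(proj(c,P).round(0)); print(ray(c,320,240)[0])
hsv=cv2.cvtColor(c["img"],cv2.COLOR_BGR2HSV)
w=((hsv[...,1]<70)&(hsv[...,2]>150)).astype(np.uint8)
n,l,st,ce=cv2.connectedComponentsWithStats(w)
for i in range(1,n):
    if st[i,4]>1500: print(st[i],ce[i].round())
E
```

```text
time: 7.68
eef_pos: [0.5208, -0.273, 0.3408]
ee_rot: [-0.0, 0.708, 0.706, 0.0]
ft_force: [-0.3, -0.3, -0.2]
width: 0.0597
finger_force: 0.0
[[391. 178.]
 [387. 247.]
 [256. 246.]
 [324. 184.]]
[ 0.51980824 -0.19799254  0.5103982 ]
[   23     0   617   333 84713] [425. 115.]
[ 136   88   99   91 4337] [180. 133.]
[    0    93   223   269 39211] [ 95. 237.]
[ 358  148   55   56 1678] [385. 176.]
[ 226  397  200   41 4645] [326. 425.]
```

View pics/w2.png

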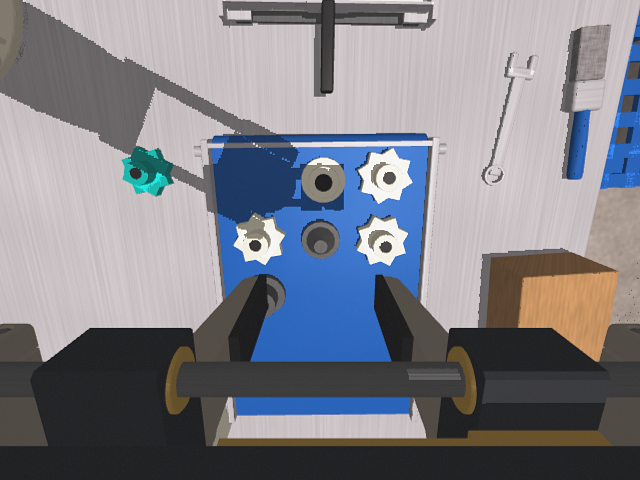

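The wrist view shows the holes at (390,178), (386,247), (255,245) and (323,183), all within about a pixel of prediction. I'll pick wheel1.

```bash
cat > nxt.py <<'E'
from h import *
import sys
v=[float(q) for q in sys.argv[1:]]; print({k:np.round(manip.sense()[k],3).tolist() for k in("eef_pos","width")})
rows(*[(*v[i:i+3],0.) for i in range(0,len(v),3)])
E
python3 nxt.py .607 -.231 .15 .607 -.231 .071
```

```text
{'eef_pos': [0.521, -0.273, 0.341], 'width': 0.06}
42 86 191 0.00 -0.00 -0.00
42 86 270 0.00 -0.00 -0.00
```

```bash
python3 -m handwheel '42 86 191 0 0 0;42 86 191 0 0 0;42 86 191 0 0 0;42 86 191 0 0 0;42 86 230 0 0 0;42 86 260 0 0 0;42 86 270 0 0 0;42 86 270 0 0 0;42 86 270 0 0 0' 0.35
python3 -m handwheel '0 0 0 0 0 0;0 0 0 0 0 0;0 0 0 0 0 0;0 0 0 0 0 0;0 0 0 0 0 0;0 0 0 0 0 0' 0.9 25
python3 -m handwheel '0 0 -50 0 0 0;0 0 -100 0 0 0;0 0 -100 0 0 0'; python3 nxt.py .587 .125 .17 .587 .125 .057
```

```text
time: 8.9
eef_pos: [0.6078, -0.2332, 0.0724]
ee_rot: [0.001, 0.708, 0.706, 0.001]
ft_force: [0.9, 0.5, -0.5]
width: 0.0598
finger_force: 0.0
time: 9.65
eef_pos: [0.6068, -0.2328, 0.0709]
ee_rot: [0.0, 0.708, 0.706, 0.0]
ft_force: [-1.7, -0.2, 6.5]
width: 0.0337
finger_force: 25.0
time: 10.02
eef_pos: [0.6092, -0.2337, 0.1746]
ee_rot: [0.003, 0.708, 0.706, 0.001]
ft_force: [0.8, 0.5, -1.4]
width: 0.033
finger_force: 25.0
{'eef_pos': [0.609, -0.234, 0.175], 'width': 0.033}
359 -23 4 0.01 0.00 -0.00
359 -24 117 0.01 0.00 -0.00
```

```bash
python3 -m handwheel '357 -22 0 0 0 0;357 -22 0 0 0 0;357 -22 0 0 0 0;357 -22 0 0 0 0;357 -22 0 0 0 0;357 -22 0 0 0 0;357 -22 0 0 0 0;357 -22 60 0 0 0;357 -22 95 0 0 0;357 -22 112 0 0 0;357 -22 112 0 0 0;357 -22 112 0 0 0' - 35; python3 nxt.py .587 .125 .057
```

```text
time: 11.52
eef_pos: [0.5867, 0.1241, 0.0597]
ee_rot: [0.0, 0.708, 0.706, 0.001]
ft_force: [0.8, -0.0, -1.1]
width: 0.0334
finger_force: 35.0
{'eef_pos': [0.587, 0.124, 0.06], 'width': 0.033}
1 0 3 0.00 -0.00 -0.00
```

```bash
python3 -m handwheel '0 0 3 0 0 0;0 0 3 0 0 0' && python3 -m handwheel '0 0 0 0 0 0;0 0 0 0 0 0;0 0 0 0 0 0;0 0 0 0 0 0;0 0 -40 0 0 0;0 0 -100 0 0 0;0 0 -100 0 0 0' 0.35 25; python3 nxt.py  .6065 -.320 .15 .6065 -.320 .071
```

```text
time: 11.78
eef_pos: [0.5861, 0.1244, 0.0562]
ee_rot: [0.0, 0.708, 0.706, 0.0]
ft_force: [-1.1, 0.2, -1.3]
width: 0.0333
finger_force: 35.0
time: 12.65
eef_pos: [0.5889, 0.125, 0.1603]
ee_rot: [0.002, 0.708, 0.706, 0.003]
ft_force: [-0.2, -0.1, -0.1]
width: 0.0602
finger_force: 0.0
{'eef_pos': [0.589, 0.125, 0.16], 'width': 0.06}
-445 19 10 0.01 -0.00 -0.00
-445 18 89 0.01 -0.00 -0.00
```

```bash
cat > chk.py <<'E'
from h import *
c=read_camera("top"); hsv=cv2.cvtColor(c["img"],cv2.COLOR_BGR2HSV)
w=((hsv[...,1]<60)&(hsv[...,2]>170)).astype(np.uint8); w[:168]=0; w[274:]=0; w[:,:412]=0; w[:,580:]=0
n,l,st,ce=cv2.connectedComponentsWithStats(w)
for i in range(1,n):
    if st[i,4]>60: print(st[i,4],ce[i].round(1),plane(c,*ce[i],.08)[:2].round(3))
E
python3 chk.py
```

```text
355 [461.6 182.8] [ 0.603 -0.317]
252 [427.6 214. ] [ 0.522 -0.233]
412 [461.8 250.7] [ 0.434 -0.315]
```

Unmoved. Picking wheel2.

```bash
python3 -m handwheel '-445 19 0 0 0 0;-445 19 0 0 0 0;-445 19 0 0 0 0;-445 19 0 0 0 0;-445 19 0 0 0 0;-445 19 0 0 0 0;-445 19 0 0 0 0;-445 19 0 0 0 0;-445 19 0 0 0 0;-445 19 50 0 0 0;-445 19 80 0 0 0;-445 19 88 0 0 0;-445 19 88 0 0 0;-445 19 88 0 0 0' 0.35
python3 -m handwheel '0 0 0 0 0 0;0 0 0 0 0 0;0 0 0 0 0 0;0 0 0 0 0 0;0 0 0 0 0 0;0 0 0 0 0 0' 0.9 35
python3 -m handwheel '0 0 -50 0 0 0;0 0 -100 0 0 0;0 0 -100 0 0 0'; python3 nxt.py .587 .022 .17 .587 .022 .057
```

```text
time: 14.45
eef_pos: [0.6036, -0.3179, 0.0686]
ee_rot: [-0.001, 0.708, 0.707, 0.0]
ft_force: [-2.4, 4.1, 8.5]
width: 0.06
finger_force: 4.1
time: 15.2
eef_pos: [0.6047, -0.3194, 0.0685]
ee_rot: [0.0, 0.708, 0.706, 0.001]
ft_force: [2.7, 3.9, 7.0]
width: 0.0332
finger_force: 35.6
time: 15.58
eef_pos: [0.6056, -0.3211, 0.1718]
ee_rot: [0.003, 0.708, 0.706, 0.001]
ft_force: [-0.1, 0.5, -0.8]
width: 0.0331
finger_force: 35.0
{'eef_pos': [0.606, -0.321, 0.172], 'width': 0.033}
343 -19 1 0.01 0.00 -0.00
343 -20 114 0.01 0.00 -0.00
```

```bash
python3 -m handwheel '342 -19 0 0 0 0;342 -19 0 0 0 0;342 -19 0 0 0 0;342 -19 0 0 0 0;342 -19 0 0 0 0;342 -19 0 0 0 0;342 -19 0 0 0 0;342 -19 60 0 0 0;342 -19 95 0 0 0;342 -19 110 0 0 0;342 -19 110 0 0 0;342 -19 110 0 0 0' - 35; python3 -m handwheel '0 0 3 0 0 0;0 0 3 0 0 0' && python3 -m handwheel '0 0 0 0 0 0;0 0 0 0 0 0;0 0 0 0 0 0;0 0 0 0 0 0;0 0 -40 0 0 0;0 0 -100 0 0 0;0 0 -100 0 0 0;0 0 -100 0 0 0' 0.35 25; python3 nxt.py  .524 -.238 .15 .524 -.238 .066; python3 chk.py
```

```text
time: 17.08
eef_pos: [0.5865, 0.021, 0.0588]
ee_rot: [0.001, 0.708, 0.706, 0.001]
ft_force: [-0.1, -0.0, -0.8]
width: 0.0329
finger_force: 35.0
time: 17.32
eef_pos: [0.5858, 0.0213, 0.0552]
ee_rot: [0.0, 0.708, 0.706, 0.0]
ft_force: [-0.3, 0.5, -1.5]
width: 0.0331
finger_force: 35.0
time: 18.32
eef_pos: [0.5851, 0.0213, 0.1543]
ee_rot: [-0.0, 0.708, 0.706, -0.0]
ft_force: [-0.3, 0.4, -0.5]
width: 0.0602
finger_force: 0.0
{'eef_pos': [0.585, 0.021, 0.154], 'width': 0.06}
-259 -60 4 -0.00 0.00 -0.00
-259 -60 88 -0.00 0.00 -0.00
260 [427.8 214. ] [ 0.522 -0.233]
415 [451.8 244.4] [ 0.449 -0.291]
```

Wheel3 has been knocked to about (0.450,-0.294), and the bush is unmoved. Picking the bush.

```bash
python3 -m handwheel '-259 -60 0 0 0 0;-259 -60 0 0 0 0;-259 -60 0 0 0 0;-259 -60 0 0 0 0;-259 -60 0 0 0 0;-259 -60 0 0 0 0;-259 -60 50 0 0 0;-259 -60 80 0 0 0;-259 -60 87 0 0 0;-259 -60 87 0 0 0;-259 -60 87 0 0 0' 0.35
python3 -m handwheel '0 0 0 0 0 0;0 0 0 0 0 0;0 0 0 0 0 0;0 0 0 0 0 0;0 0 0 0 0 0;0 0 0 0 0 0' 0.9 35
python3 -m handwheel '0 0 -50 0 0 0;0 0 -100 0 0 0;0 0 -100 0 0 0'; python3 nxt.py .467 .125 .17 .467 .125 .051
```

```text
time: 19.75
eef_pos: [0.5257, -0.2374, 0.0688]
ee_rot: [0.001, 0.708, 0.706, 0.0]
ft_force: [1.2, -0.5, 0.2]
width: 0.0597
finger_force: 0.0
time: 20.5
eef_pos: [0.525, -0.2377, 0.0682]
ee_rot: [0.0, 0.708, 0.706, 0.0]
ft_force: [-0.3, 0.4, 6.6]
width: 0.0392
finger_force: 35.0
time: 20.88
eef_pos: [0.527, -0.2386, 0.1714]
ee_rot: [0.003, 0.708, 0.706, 0.001]
ft_force: [0.4, 0.3, -1.0]
width: 0.0391
finger_force: 35.0
{'eef_pos': [0.527, -0.239, 0.171], 'width': 0.039}
363 -61 0 0.01 0.00 -0.00
364 -62 119 0.01 0.00 -0.00
```

```bash
python3 -m handwheel '362 -60 0 0 0 0;362 -60 0 0 0 0;362 -60 0 0 0 0;362 -60 0 0 0 0;362 -60 0 0 0 0;362 -60 0 0 0 0;362 -60 0 0 0 0;362 -60 0 0 0 0;362 -60 60 0 0 0;362 -60 95 0 0 0;362 -60 110 0 0 0;362 -60 110 0 0 0;362 -60 110 0 0 0' - 35; python3 -m handwheel '0 0 3 0 0 0;0 0 3 0 0 0' && python3 -m handwheel '0 0 0 0 0 0;0 0 0 0 0 0;0 0 0 0 0 0;0 0 0 0 0 0;0 0 -40 0 0 0;0 0 -100 0 0 0;0 0 -100 0 0 0;0 0 -100 0 0 0' 0.35 25; python3 nxt.py  .450 -.294 .15 .450 -.294 .071; python3 chk.py; python3 -c "
from h import *
snap('side','s3')
c=snap('top','t3')
cv2.imwrite('pics/t3c.png',cv2.resize(c['img'][150:300,240:520],None,fx=2.8,fy=2.8))"
```

```text
time: 22.5
eef_pos: [0.4668, 0.1245, 0.0587]
ee_rot: [0.0, 0.708, 0.706, 0.001]
ft_force: [0.2, -0.2, -1.2]
width: 0.0391
finger_force: 35.0
time: 22.75
eef_pos: [0.4661, 0.1248, 0.0551]
ee_rot: [0.0, 0.708, 0.706, 0.0]
ft_force: [0.7, 0.0, -0.7]
width: 0.0391
finger_force: 35.0
time: 23.75
eef_pos: [0.4655, 0.1246, 0.1544]
ee_rot: [0.0, 0.708, 0.706, 0.0]
ft_force: [-0.1, 0.6, -0.3]
width: 0.0595
finger_force: 0.0
{'eef_pos': [0.466, 0.125, 0.154], 'width': 0.06}
-419 -14 4 0.00 -0.00 -0.00
-419 -14 83 0.00 -0.00 -0.00
420 [451.8 244.3] [ 0.449 -0.291]
```

View pics/t3c.png

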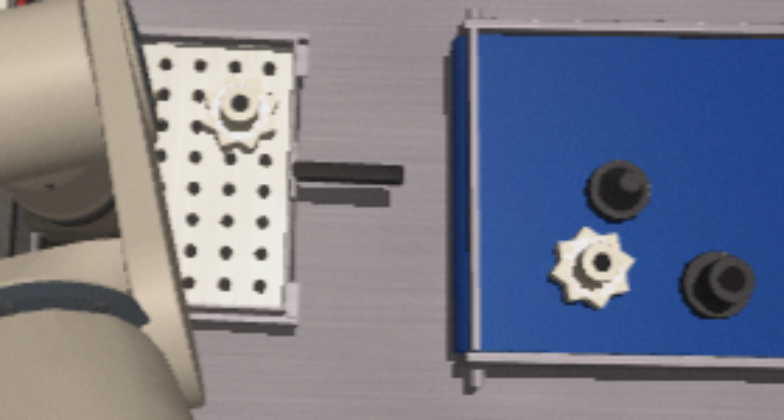

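The crop shows wheel3 upright at about (455,244) in the full image and close to the cone, so I'll grasp it with the fingers turned away from the cone.

```bash
python3 -m handwheel '-419 -15 0 0 0 -1.1;-419 -15 0 0 0 -1.1;-419 -15 0 0 0 -1.1;-419 -15 0 0 0 -1.1;-419 -15 0 0 0 -1.1;-419 -15 0 0 0 -1.1;-419 -15 0 0 0 -1.1;-419 -15 0 0 0 -1.1;-419 -15 0 0 0 -1.1;-419 -15 0 0 0 -1.1' 0.38
python3 - <<'E'
from h import *
rows((.45,-.294,.071,1.1))
c=snap("wrist","w4"); print(proj(c,[(.45,-.294,.094)]))
E
```

```text
time: 25.15
eef_pos: [0.4488, -0.2933, 0.1535]
ee_rot: [-0.001, 0.235, 0.972, 0.001]
ft_force: [-1.0, -0.5, 0.2]
width: 0.0569
finger_force: 0.0
-2 -0 83 0.00 -0.00 -0.00
[[321.59096894 260.95535979]]
```

View pics/w4.png

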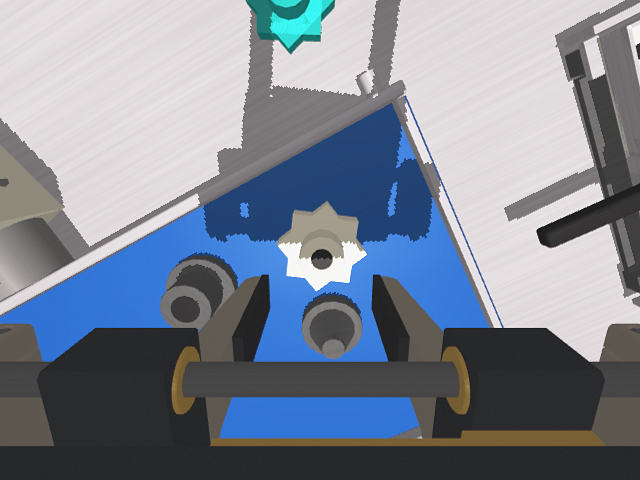

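The hole is at (321,258) as predicted, so I'll grasp.

```bash
python3 -m handwheel '0 0 40 0 0 0;0 0 70 0 0 0;0 0 81 0 0 0;0 0 81 0 0 0;0 0 81 0 0 0' 0.38
python3 -m handwheel '0 0 0 0 0 0;0 0 0 0 0 0;0 0 0 0 0 0;0 0 0 0 0 0;0 0 0 0 0 0;0 0 0 0 0 0' 0.9 35
python3 -m handwheel '0 0 -50 0 0 0;0 0 -100 0 0 0;0 0 -100 0 0 0;0 0 -100 0 0 0'; python3 nxt.py .467 .022 .17 .467 .022 .057;python3 - <<'E'
from h import *
c=read_camera("top")
cv2.imwrite('pics/t4c.png',cv2.resize(c['img'][100:300,70:410],None,fx=2.3,fy=2.3))
E
```

```text
time: 25.82
eef_pos: [0.4503, -0.2944, 0.0747]
ee_rot: [0.001, 0.234, 0.972, -0.0]
ft_force: [-0.4, -0.4, -0.3]
width: 0.0572
finger_force: 0.0
time: 26.58
eef_pos: [0.4497, -0.2944, 0.0741]
ee_rot: [0.0, 0.235, 0.972, -0.0]
ft_force: [0.3, 1.4, 4.9]
width: 0.0331
finger_force: 35.0
time: 27.08
eef_pos: [0.4489, -0.294, 0.1728]
ee_rot: [-0.0, 0.235, 0.972, 0.0]
ft_force: [0.0, 0.1, -1.1]
width: 0.033
finger_force: 35.0
{'eef_pos': [0.449, -0.294, 0.173], 'width': 0.033}
128 289 3 -0.00 -0.00 1.10
128 289 116 -0.00 -0.00 1.10
```

View pics/t4c.png

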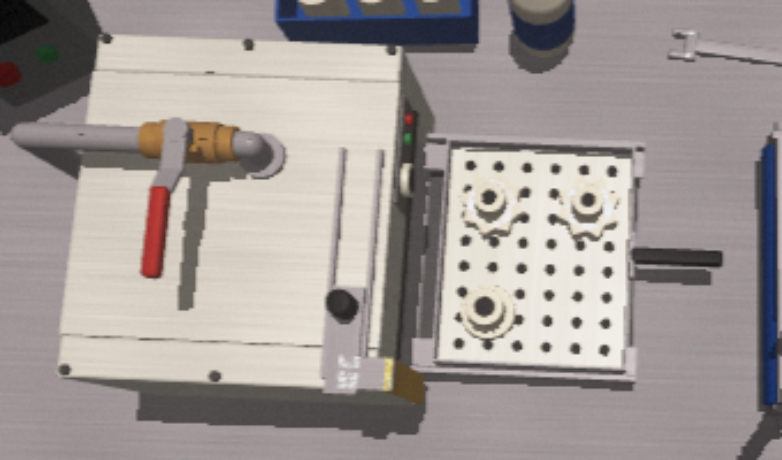

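The valve lever is across the pipe with its sleeve at (155,230) in the crop, so it is shut. Three parts lie flat in the tray. Placing wheel3.

```bash
python3 -m handwheel '128 289 0 0 0 1.1;128 289 0 0 0 1.1;128 289 0 0 0 1.1;128 289 0 0 0 1.1;128 289 0 0 0 1.1;128 289 0 0 0 1.1;128 289 0 0 0 1.1;128 289 0 0 0 1.1;128 289 60 0 0 1.1;128 289 95 0 0 1.1;128 289 111 0 0 1.1;128 289 111 0 0 1.1;128 289 111 0 0 1.1' - 35; python3 -m handwheel '0 0 2 0 0 0;0 0 2 0 0 0' && python3 -m handwheel '0 0 0 0 0 0;0 0 0 0 0 0;0 0 0 0 0 0;0 0 0 0 0 0;0 0 -40 0 0 0;0 0 -100 0 0 0;0 0 -100 0 0 0;0 0 -100 0 0 0' 0.35 25; python3 nxt.py  .527 -.1 .15 .527 -.1 .043
```

```text
time: 28.75
eef_pos: [0.4676, 0.021, 0.0628]
ee_rot: [-0.0, 0.708, 0.706, -0.0]
ft_force: [0.8, 0.5, -0.1]
width: 0.0335
finger_force: 35.0
time: 29.0
eef_pos: [0.4678, 0.0213, 0.0611]
ee_rot: [0.0, 0.708, 0.706, 0.0]
ft_force: [-0.0, 0.6, -1.5]
width: 0.0329
finger_force: 35.0
time: 30.0
eef_pos: [0.4672, 0.0213, 0.1604]
ee_rot: [0.0, 0.708, 0.706, 0.0]
ft_force: [-0.4, 0.5, -0.4]
width: 0.0596
finger_force: 0.0
{'eef_pos': [0.467, 0.021, 0.16], 'width': 0.06}
-121 60 10 0.00 0.00 -0.00
-121 60 117 0.00 0.00 -0.00
```

```bash
python3 -m handwheel '-121 60 0 0 0 0;-121 60 0 0 0 0;-121 60 0 0 0 0;-121 60 50 0 0 0;-121 60 100 0 0 0;-121 60 118 0 0 0;-121 60 118 0 0 0;-121 60 118 0 0 0' 0.35
python3 -m handwheel '0 0 0 0 0 0;0 0 0 0 0 0;0 0 0 0 0 0;0 0 0 0 0 0;0 0 0 0 0 0;0 0 0 0 0 0;0 0 0 0 0 0;0 0 0 0 0 0' 1 30
python3 - <<'E'
from h import *
c=read_camera("top"); cv2.imwrite('pics/t5c.png',cv2.resize(c['img'][130:290,180:430],None,fx=3,fy=3))
E
```

```text
time: 31.0
eef_pos: [0.5281, -0.0998, 0.0439]
ee_rot: [0.001, 0.708, 0.706, 0.001]
ft_force: [0.5, -0.6, -0.2]
width: 0.0595
finger_force: 0.0
time: 32.0
eef_pos: [0.5275, -0.1, 0.0427]
ee_rot: [0.0, 0.708, 0.706, 0.0]
ft_force: [2.1, -0.2, 1.1]
width: 0.016
finger_force: 30.0
```

View pics/t5c.png

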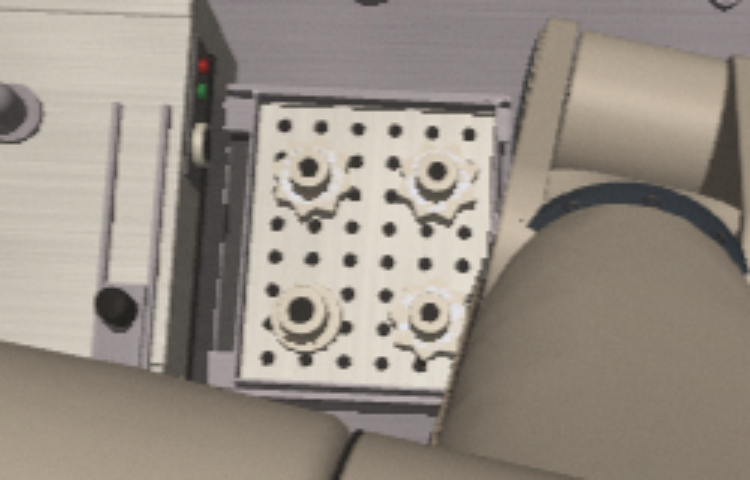

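All four parts lie flat and separate in the tray, and the handle is gripped. I'll slide it in.

```bash
python3 -m handwheel '5 0 0 0 0 0;15 0 0 0 0 0;27 0 0 0 0 0;40 0 0 0 0 0;53 0 0 0 0 0;66 0 0 0 0 0;79 0 0 0 0 0;92 0 0 0 0 0;105 0 0 0 0 0;118 0 0 0 0 0;130 0 0 0 0 0;140 0 0 0 0 0;148 0 0 0 0 0;150 0 0 0 0 0'
python3 -m handwheel '8 0 0 0 0 0;18 0 0 0 0 0;28 0 0 0 0 0;38 0 0 0 0 0;46 0 0 0 0 0;54 0 0 0 0 0;60 0 0 0 0 0;62 0 0 0 0 0;62 0 0 0 0 0'
```

```text
time: 33.8
eef_pos: [0.5278, 0.0496, 0.0427]
ee_rot: [0.001, 0.708, 0.707, -0.0]
ft_force: [2.3, -8.5, 2.5]
width: 0.0155
finger_force: 30.0
time: 34.92
eef_pos: [0.5287, 0.1115, 0.0428]
ee_rot: [0.001, 0.708, 0.706, 0.0]
ft_force: [5.3, -5.7, 0.0]
width: 0.0153
finger_force: 30.0
```

```bash
for i in 1; do :; done; python3 -m handwheel '5 0 0 0 0 0;10 0 0 0 0 0;14 0 0 0 0 0;14 0 0 0 0 0'; python3 -m handwheel '3 0 0 0 0 0;6 0 0 0 0 0;6 0 0 0 0 0'; python3 -m handwheel '2 0 0 0 0 0;5 0 0 0 0 0;5 0 0 0 0 0'
```

```text
time: 35.42
eef_pos: [0.5288, 0.1255, 0.0428]
ee_rot: [0.001, 0.708, 0.706, 0.0]
ft_force: [5.7, -5.5, 0.5]
width: 0.0159
finger_force: 30.0
time: 35.8
eef_pos: [0.5288, 0.1314, 0.0427]
ee_rot: [0.001, 0.708, 0.706, 0.0]
ft_force: [6.6, -6.7, -0.4]
width: 0.0157
finger_force: 30.0
time: 36.17
eef_pos: [0.5281, 0.1363, 0.0427]
ee_rot: [0.001, 0.708, 0.706, -0.0]
ft_force: [3.6, -6.4, 2.7]
width: 0.0159
finger_force: 30.0
```

```bash
python3 -m handwheel '2 0 0 0 0 0;3 0 0 0 0 0;3 0 0 0 0 0';python3 -m handwheel '2 0 0 0 0 0;3 0 0 0 0 0;3 0 0 0 0 0' ;python3 -m handwheel '2 0 0 0 0 0;3 0 0 0 0 0;3 0 0 0 0 0' 
```

```text
time: 36.55
eef_pos: [0.5277, 0.1389, 0.0427]
ee_rot: [0.001, 0.708, 0.706, -0.001]
ft_force: [1.7, -8.2, 5.3]
width: 0.0157
finger_force: 30.0
time: 36.92
eef_pos: [0.5277, 0.141, 0.0427]
ee_rot: [0.001, 0.708, 0.707, -0.001]
ft_force: [3.6, -13.5, 6.4]
width: 0.0159
finger_force: 30.0
time: 37.3
eef_pos: [0.5277, 0.1411, 0.0427]
ee_rot: [0.002, 0.707, 0.707, -0.003]
ft_force: [3.5, -32.1, 8.7]
width: 0.0159
finger_force: 30.0
```

The tray met the back stop at 32 N. I'll release it and move over the knob.

```bash
python3 -m handwheel '0 0 0 0 0 0;0 0 0 0 0 0;0 0 0 0 0 0;0 0 0 0 0 0;-5 0 -50 0 0 0;-5 0 -110 0 0 0;-5 0 -170 0 0 0;-5 0 -230 0 0 0;-5 0 -260 0 0 0;-5 0 -260 0 0 0' 0.35 15
python3 - <<'E'
from h import *
rows((.4364,.2325,.30,0),(.4364,.2325,.22,0))
c=read_camera("wrist"); print(proj(c,[(.4364,.2325,.245)]))
m=cv2.cvtColor(c["img"],cv2.COLOR_BGR2HSV)[...,2]<60
cv2.imwrite("pics/w6.png",c["img"])
E
```

```text
time: 38.55
eef_pos: [0.529, 0.1416, 0.3052]
ee_rot: [0.001, 0.708, 0.706, 0.002]
ft_force: [1.1, -0.6, -0.5]
width: 0.0594
finger_force: 0.0
91 -93 5 0.00 -0.00 -0.00
91 -93 85 0.00 -0.00 -0.00
[[179.91102802 125.46208923]]
```

View pics/w6.png

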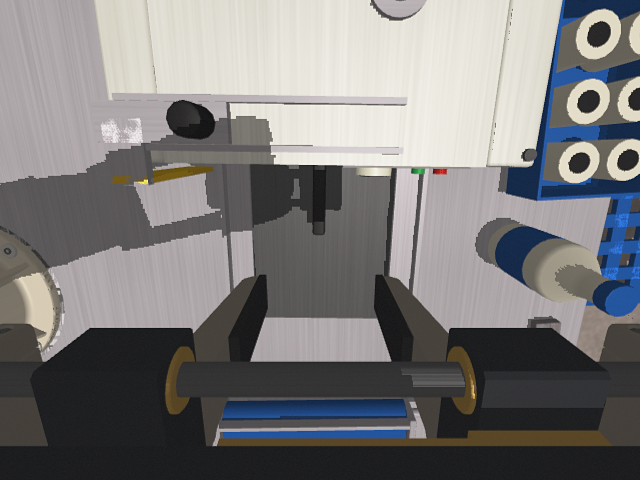

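The tray is inside the slot with only the handle showing, at (319,200). The knob top is near (183,117), slightly off the prediction.

```bash
python3 -c "
from h import *
c=read_camera('wrist'); p=plane(c,182,117,.245); print(p, plane(c,194,123,.211)); rows((p[0],p[1],.30,0),(p[0],p[1],.22,0))"
```

```text
[0.43791999 0.23717138 0.245     ] [0.43308665 0.23606804 0.211     ]
96 -90 2 -0.00 0.00 -0.00
96 -90 82 -0.00 0.00 -0.00
```

Knob at about (0.437, 0.236).

```bash
python3 -m handwheel '95 -92 0 0 0 0;95 -92 0 0 0 0;95 -92 0 0 0 0;95 -92 30 0 0 0;95 -92 60 0 0 0;95 -92 80 0 0 0;95 -92 80 0 0 0' 0.35
python3 -m handwheel '0 0 0 0 0 0;0 0 0 0 0 0;0 0 0 0 0 0;0 0 0 0 0 0;0 0 0 0 0 0;0 0 0 0 0 0;0 0 0 0 0 0' 1 15
python3 -m handwheel '0 10 0 0 0 0;0 20 0 0 0 0;0 30 0 0 0 0;0 40 0 0 0 0;0 50 0 0 0 0;0 60 0 0 0 0;0 65 0 0 0 0;0 65 0 0 0 0'
```

```text
time: 39.52
eef_pos: [0.435, 0.2351, 0.2201]
ee_rot: [-0.001, 0.708, 0.706, -0.003]
ft_force: [0.1, 0.6, 0.7]
width: 0.0599
finger_force: 0.0
time: 40.4
eef_pos: [0.4367, 0.2366, 0.2231]
ee_rot: [0.0, 0.708, 0.706, 0.001]
ft_force: [2.2, -1.2, 5.9]
width: 0.0233
finger_force: 15.0
time: 41.4
eef_pos: [0.5016, 0.2356, 0.2231]
ee_rot: [0.001, 0.708, 0.706, -0.0]
ft_force: [1.2, -4.2, 7.6]
width: 0.0237
finger_force: 15.0
```

```bash
python3 -m handwheel '0 3 0 0 0 0;0 5 0 0 0 0;0 5 0 0 0 0'; python3 -m handwheel '0 2 0 0 0 0;0 3 0 0 0 0;0 3 0 0 0 0'; python3 -m handwheel '0 2 0 0 0 0;0 3 0 0 0 0;0 3 0 0 0 0'
```

```text
time: 41.78
eef_pos: [0.5042, 0.2355, 0.223]
ee_rot: [-0.001, 0.708, 0.706, -0.002]
ft_force: [-8.1, -4.1, 12.9]
width: 0.0235
finger_force: 15.0
time: 42.15
eef_pos: [0.5043, 0.2355, 0.2228]
ee_rot: [-0.003, 0.708, 0.706, -0.004]
ft_force: [-20.0, -2.5, 19.9]
width: 0.0239
finger_force: 15.0
time: 42.52
eef_pos: [0.5046, 0.2355, 0.2226]
ee_rot: [-0.005, 0.708, 0.706, -0.006]
ft_force: [-29.2, -2.0, 27.5]
width: 0.0243
finger_force: 15.0
```

Force rises to a hard stop at 68 mm of travel. I'll release and check with pictures.

```bash
python3 -m handwheel '0 -4 0 0 0 0;0 -8 0 0 0 0;0 -8 0 0 0 0;0 -8 0 0 0 0;0 -8 -50 0 0 0;0 -8 -100 0 0 0;0 -8 -110 0 0 0;-60 -8 -110 0 0 0;-120 -8 -110 0 0 0;-120 -8 -110 0 0 0;-120 -8 -110 0 0 0' 0.35 15
python3 - <<'E'
from h import *
c=read_camera("wrist"); 
print(proj(c,[(.5045,.236,.245),(.5065,.236,.245)]), manip.sense()["eef_pos"])
cv2.imwrite("pics/w7.png",c["img"])
E
```

```text
time: 43.9
eef_pos: [0.5037, 0.1162, 0.3319]
ee_rot: [-0.0, 0.709, 0.706, -0.0]
ft_force: [-0.3, -0.0, -0.1]
width: 0.0596
finger_force: 0.0
[[322.64084712  84.55201347]
 [325.46102699  84.53897096]] [0.50370899 0.11675555 0.3320002 ]
```

View pics/w7.png

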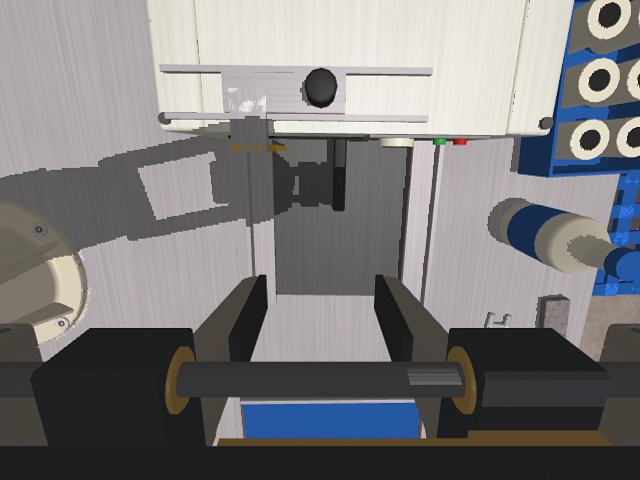

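The knob is at (321,88) and the tongue has moved across to (259,147). My release may have dragged the slide back a hair, so I'll push it again with one open finger.

```bash
python3 -m handwheel '60 8 0 0 0 0;120 10 0 0 0 0;120 10 0 0 0 0;120 10 50 0 0 0;120 10 100 0 0 0;120 10 110 0 0 0;120 10 110 0 0 0' 0.35 20; python3 -m handwheel '0 3 0 0 0 0;0 6 0 0 0 0;0 8 0 0 0 0;0 8 0 0 0 0';  python3 -m handwheel '0 2 0 0 0 0;0 4 0 0 0 0;0 4 0 0 0 0'
```

```text
time: 44.82
eef_pos: [0.5142, 0.2363, 0.223]
ee_rot: [-0.0, 0.708, 0.706, -0.0]
ft_force: [-0.2, 0.5, 0.5]
width: 0.06
finger_force: 0.0
time: 45.32
eef_pos: [0.5221, 0.2361, 0.223]
ee_rot: [-0.0, 0.708, 0.706, 0.0]
ft_force: [-1.2, 0.6, 0.5]
width: 0.0597
finger_force: 0.8
time: 45.7
eef_pos: [0.5223, 0.2361, 0.2226]
ee_rot: [-0.003, 0.708, 0.706, -0.003]
ft_force: [-16.3, 1.0, 13.0]
width: 0.0599
finger_force: 8.3
```

Solid stop at the same spot, so the tray is locked. Next is the lever.

```bash
python3 -m handwheel '0 -6 0 0 0 0;0 -12 0 0 0 0;0 -12 -60 0 0 0;0 -12 -120 0 0 0;0 -12 -135 0 0 0;60 -26 -135 0 0 0.2;120 -26 -135 0 0 0.4;148 -26 -135 0 0 0.6;148 -26 -135 0 0 1.57;148 -26 -135 0 0 1.57;148 -26 -135 0 0 1.57;148 -26 -135 0 0 1.57;148 -26 -135 0 0 1.57;148 -26 -135 0 0 1.57;148 -26 -135 0 0 1.57;148 -26 -135 0 0 1.57' 0.1 20
python3 - <<'E'
from h import *
rows(arc(0))
c=read_camera("wrist"); hsv=cv2.cvtColor(c["img"],cv2.COLOR_BGR2HSV)
red=((hsv[...,0]<6)|(hsv[...,0]>174))&(hsv[...,1]>150)&(hsv[...,2]>60)
n,l,st,ce=cv2.connectedComponentsWithStats(red.astype(np.uint8)); i=1+st[1:,4].argmax()
print(st[i],ce[i],plane(c,*ce[i],.29))
E
```

```text
time: 47.7
eef_pos: [0.5005, 0.3841, 0.357]
ee_rot: [0.0, 1.0, -0.0, -0.0]
ft_force: [-0.8, -0.2, 1.0]
width: 0.0827
finger_force: 0.0
-12 1 90 0.00 0.00 -0.00
[ 307  217   21  100 1989] [316.71442936 266.14177979] [0.49022816 0.38631674 0.29      ]
```

```bash
python3 -m handwheel '-12 -1 40 0 0 0;-12 -1 80 0 0 0;-12 -1 90 0 0 0;-12 -1 90 0 0 0;-12 -1 90 0 0 0' 0.1
python3 -m handwheel '0 0 0 0 0 0;0 0 0 0 0 0;0 0 0 0 0 0;0 0 0 0 0 0;0 0 0 0 0 0;0 0 0 0 0 0' 0.7 20
python3 - <<'E'
from h import *
rows(*[arc(t) for t in (.16,.32,.48,.64,.8,.96,1.12,1.28,1.44,1.57,1.62)])
E
```

```text
time: 48.38
eef_pos: [0.4894, 0.3858, 0.2693]
ee_rot: [-0.001, 1.0, -0.001, 0.001]
ft_force: [-0.6, 0.3, 0.6]
width: 0.0828
finger_force: 0.0
time: 49.12
eef_pos: [0.4886, 0.3852, 0.2675]
ee_rot: [0.0, 1.0, -0.001, -0.0]
ft_force: [0.6, 0.7, -0.8]
width: 0.0281
finger_force: 0.0
1 17 1 0.00 0.00 -0.16
4 33 1 0.00 0.00 -0.32
11 47 1 0.00 0.00 -0.48
19 60 1 0.00 0.00 -0.64
29 72 1 0.00 0.00 -0.80
41 82 1 0.00 0.00 -0.96
55 90 1 0.00 0.00 -1.12
70 95 1 0.00 0.00 -1.28
85 99 1 0.00 0.00 -1.44
98 99 1 0.00 0.00 -1.57
102 99 1 0.00 0.00 -1.62
```

```bash
python3 -m handwheel '1 17 0 0 0 -0.16;4 33 0 0 0 -0.32;11 47 0 0 0 -0.48;19 60 0 0 0 -0.64;29 72 0 0 0 -0.8;41 82 0 0 0 -0.96;55 90 0 0 0 -1.12;70 95 0 0 0 -1.28;85 99 0 0 0 -1.44;98 99 0 0 0 -1.57;102 99 0 0 0 -1.62;102 99 0 0 0 -1.62'; python3 -m handwheel '0 2 0 0 0 0;0 4 0 0 0 0;0 4 0 0 0 0'
```

```text
time: 50.62
eef_pos: [0.5902, 0.2858, 0.2673]
ee_rot: [-0.0, 0.691, 0.723, -0.0]
ft_force: [-1.6, -1.3, -0.1]
width: 0.0276
finger_force: 0.5
time: 51.0
eef_pos: [0.5905, 0.2858, 0.2671]
ee_rot: [-0.002, 0.691, 0.723, -0.003]
ft_force: [-15.8, -1.7, 5.6]
width: 0.0277
finger_force: 7.5
```

The open stop is reached at 16 N against 2.5 N friction. I'll retreat and check.

```bash
python3 -m handwheel '0 -4 0 0 0 0;0 -9 0 0 0 0;0 -9 0 0 0 0;0 -9 -50 0 0 0;0 -9 -110 0 0 0;0 -9 -120 0 0 0;-60 -9 -120 0 0 0;-120 -9 -120 0 0 0;-180 -9 -120 0 0 0;-240 -9 -120 0 0 0;-300 -9 -120 0 0 0;-360 -9 -120 0 0 0;-420 -9 -120 0 0 0;-480 -9 -120 0 0 0;-480 -9 -120 0 0 0;-480 -9 -120 0 0 0'
python3 - <<'E'
from h import *
c=read_camera("top"); s=read_camera("side")
a=cv2.resize(c["img"][100:290,70:350],(560,380)); b=s["img"][110:330,150:480]
b=cv2.resize(b,(330,220)); o=np.zeros((600,560,3),np.uint8); o[:380]=a; o[380:600,:330]=b
cv2.imwrite("pics/fin.png",o)
E
```

```text
time: 53.0
eef_pos: [0.6077, -0.1934, 0.3868]
ee_rot: [-0.001, 0.691, 0.723, -0.0]
ft_force: [-1.0, 0.7, -0.2]
width: 0.0274
finger_force: 0.0
```

View pics/fin.png

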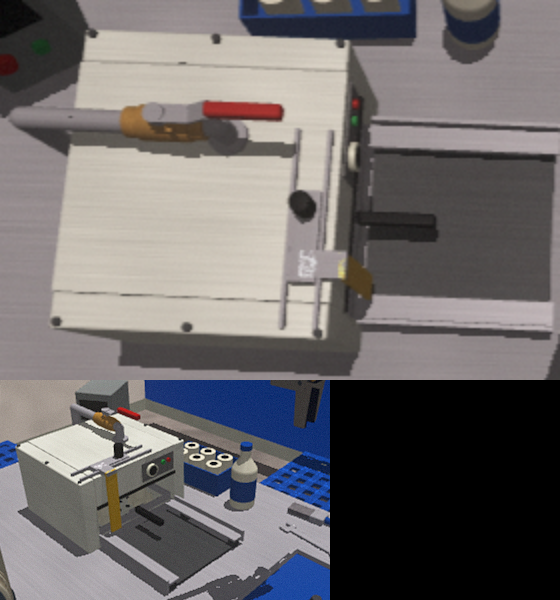

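The lever lies along the pipe at (243,111). The tray is home, with the yellow tongue in front of it at (355,280) and the knob across at (302,205).

```bash
python3 -c "
from plant import manip
print(manip.sign_off())"
```

```text
the job is handed in; nothing more can be done
None
```

The job is handed in: water shut off first, the three wheels and one bush that were on the belt laid flat in the tray (steel parts left there), tray slid home and locked, then the rinse turned fully open, at about 53 s.

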